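# Load the tray and push it into the bay under the riser

## Task

Stand the small brown screw-cap bottle in the open metal tray, then push the loaded tray along the worktop into the bay under the white-topped riser shelf until it sits square against the back of the bay, with the bottle still standing in it. Keep the tray on the worktop and leave the other things on the worktop where they are.

Things in the scene. Friction and masses are not known exactly. Their poses are not given: they have to be found in the camera images.
- bottle_mid (a point): centre (half-way up) of the small brown bottle: round, 40 mm diameter up to 60 mm high, then its 27 mm screw cap up to 78 mm; 70 g, stands upright on the worktop, centre 39 mm above its underside; z up. To be stood in the tray.
- tray: loose open plain metal tray, 100 mm along its x, 130 mm along its y, walls 28 mm high and 4 mm thick, floor 4 mm thick, about 0.35 kg. Origin: centre of its underside. It starts outside the bay, its +x side towards the bay's mouth, a little askew and off-centre; its -x side is the one to push on.
- riser: fixed riser shelf: white board 122 (x) x 176 (y) x 14 mm, underside 118 mm and top 132 mm above the worktop, on sheet-steel sides and back. Origin: on the worktop; the board's front edge is at x = -56 mm, its back edge at +66. The bay below it is open towards -x; face of the back panel at x = +62 mm, inside width 156 mm (y = -78 to +78). A box and a dish fixed on the back half of the board rise to 166 mm.
- bay_mouth (a point): point on the worktop in the middle of the bay's mouth, below the board's front edge (riser x = -56 mm); axes as the riser's, +x into the bay. The bay's sides are full height only from 36 mm behind this point to the back; in front of that they are guide strips 30 mm high, bent outwards at the mouth and ending 28 mm before this point.
- bay_home (a point): point on the worktop where the tray's origin lies when the tray is home: riser x = +12 mm, y = 0, axes as the riser's. The tray's +x side then touches the back panel and its -x side is 18 mm behind the board's front edge, so the pushing tool must lean: fingertips forward under the board, its body back and away from the riser.
- big_bottle: bystander: big brown bottle with screw cap, 66 mm diameter, 138 mm high, at the left end of the strip of worktop before the sink. Origin: centre of its underside.
- jar: bystander: wide sample jar with screw lid, 59 mm diameter, 65 mm high. It and the small bottle stand on the strip of worktop before the sink, in either order. Origin: centre of its underside.
- stopper: bystander: black rubber stopper, 33 mm diameter, 27 mm high, near the front right corner of the worktop, on the robot's side of the riser. Origin: centre of its underside.
- dish: bystander: round lidded petri dish, 61 mm diameter, 15 mm high, on the strip of worktop before the sink, to the right of the bottles and jar. Origin: centre of its underside.

How it is judged:
By the outcome, as a careful person would: the job done as asked, in the order asked, and still so for the second after the job is handed in, with the robot touching nothing.
It also fails if it takes over 61 s, if anything falls off the work surface, if the arm or the gripper's body presses on something with over 40 N, if the wrist force passes 120 N, or if a joint passes its speed limit or range.

## Robot

A 6-joint arm with a two-finger parallel gripper is mounted at the origin on a cart in front of the work surface, level with it; the furniture and walls round the work are solid. World frame = base frame: x ahead of the robot, y to its left, z up, the work surface at z = 0. Lengths are in mm, angles in rad, forces in N, time in s.
With the tool pointing down it reaches from about 400 to 925 mm from the base axis. Payload 12.5 kg.
Tool frame: the origin (TCP) lies at the centre of the arm's flange, where the gripper is bolted on; the fingertips stand 190 mm ahead of it and the grasp point (between the pads) lies env.grip_point_offset ahead of it (env.grip_point_offset is the distance from the TCP to the grasp point, in mm); z points along the fingers, x is the direction in which the jaws open and shut, and the axes are right-handed (so a half turn about z gives the same grasp; the last joint's range is limited). The gripper opens to 95 mm and grips with 3 to 60 N. Pads are 20 mm wide; open, the fingers measure 119 mm over their backs; the gripper's body (75 mm by 180 mm) begins 59 mm behind the grasp point.
Start: joints at [1.223, 0.491, 1.559, -0, 1.092, -0.106], TCP at [149.632, 606.824, 404.761] pointing down, gripper open.
Joint ranges: [-3.1, 3.1], [-0.84, 2.19], [0.05, 2.79], [-1.13, 4.28], [0.06, 2.93], [-2.69, 2.69]. Speed limits (rad/s): [2.22, 2.22, 2.79, 3.14, 3.14, 3.14].

## Interface

Orientations are given as [roll, pitch, yaw] about the fixed x, y, z axes, in that order (R = Rz(yaw) Ry(pitch) Rx(roll)).
In Python, from cell import state, read_camera, camera_model, job_done, env gives the robot as it stands.
- The arm moves only by the tool arm_command, never from a script. Its argument "steps" is a list of rows, each a list of 6 numbers: the shift along the tool's x, y, z in cm, then the turn, a rotation vector about the tool's x, y, z in degrees. In form: [[dx, dy, dz, rx, ry, rz], ...]. A call has 1 to 12 rows; each row is the pose to reach, as a shift and turn from the pose commanded when the call began, along the tool's axes at that moment; what a row does not reach only later rows make up. A row lasts 1/12 s, in which the tool goes at most 41.7 mm and 7.16 degrees, less where a joint would pass 70% of its speed; a pose out of reach is approached as far as the arm can. A call with a gripper value outside its range is refused whole. "jaw" is the finger opening in cm, from 0 to 9.51, set as the call begins (left out, the last holds). The fingers move at their own pace and stop on an object; the grip force is fixed at half the most. Time passes only in rows, so rows that repeat a pose let the fingers close. It gives the time, the measured TCP pose, the force and the opening at its end, in the units of the state.
- state(): the state, without advancing time (a new reading comes with each control period).
- read_camera(name): name is "scene" or "top"; returns the picture (420x560x3 uint8, red, green, blue); there is no depth.
- camera_model(name): a dict with "K" (3x3 intrinsics, pixels), "xyz" and "rotation" of the camera in the world. Camera axes: x right, y up, looking along -z (the intrinsics and any distortion apply to the point x, -y, -z); pixel columns grow to the right and rows downward; lengths in mm; the calibration is good to about 2 mm. A picture is of the moment at which its call begins. camera_model takes no time and is no camera call.
- job_done(): hands the job in, once; it reports no verdict.
The state is a dict: "t": time; "joints": joint angles; "qvel": joint speeds; "tau": joint torques, N m; "eef_pos": TCP position; "tcp_rot": TCP orientation; "ft_force": force on the tool from outside, world axes, zero at the start; "moment": the same for the moment, N m; "opening": opening from 0.0 (shut) to 1.0 (fully open).
Only numpy, scipy, OpenCV 4.12 (cv2) and the standard library are available. Lean on these libraries where they do the work, as an engineer would, in place of code of your own. Each camera call takes 0.05 s, during which the arm holds its last target. There are 200 camera calls.

## Working session

There is one attempt and no reset: what is moved stays moved. The work goes in short steps, Python scripts to look and compute and a tool call to move; the robot and the scene stay as the last step left them, time stands still between calls to the robot, and variables do not carry over. Pictures are saved under pics/ and viewed, about 8 in all and at most 12, crops included, and the job is handed in when it is done.

Besides the shell and the picture viewer there is one more tool, called after "Call:" as name(argument=value, ...), one argument or row to a line, values as JSON. arm_command: Moves the arm, as the interface text tells. Its arguments: {"type":"object","properties":{"steps":{"type":"array"},"jaw":{"type":"number"}},"required":["steps"]}

```bash
ls; mkdir -p pics; python3 - <<'E'
from cell import *
import cv2,json
for n in("scene","top"):
    cv2.imwrite(f"pics/{n}0.png",read_camera(n)[:,:,::-1]); print(n,{k:v for k,v in camera_model(n).items()})
print(state(),env.grip_point_offset)
E
```

```text
pics
scene {'K': array([[478.96384954,   0.        , 279.26225896],
       [  0.        , 478.96384954, 203.88986272],
       [  0.        ,   0.        ,   1.        ]]), 'xyz': array([ 505.03899294, 1220.66170344, 1082.53808788]), 'rotation': array([0.84407721, 0.0158893 , 3.1088488 ])}
top {'K': array([[457.06237955,   0.        , 279.02817286],
       [  0.        , 457.06237955, 210.55637089],
       [  0.        ,   0.        ,   1.        ]]), 'xyz': array([ 379.02894594,   74.39457322, 1553.19643594]), 'rotation': array([ 6.07294946e-02,  6.58034355e-04, -1.54243924e+00])}
{'t': 0.1, 'joints': array([ 1.22340298e+00,  4.91488710e-01,  1.55938194e+00,  2.73641347e-06,
        1.09170224e+00, -1.05625231e-01]), 'qvel': array([ 0.00049476, -0.00222009, -0.00094238,  0.00149269, -0.00020894,
        0.00038074]), 'tau': array([ 2.03716001e-03, -6.13628554e+01, -2.58608848e+01,  6.94285613e-02,
        4.69188101e-02, -8.65908578e-05]), 'eef_pos': array([149.62112278, 606.798801  , 404.22892185]), 'tcp_rot': array([-3.14148689e+00,  9.74519987e-04,  1.32902700e+00]), 'ft_force': array([-0.29804185, -0.65904935,  0.1289594 ]), 'moment': array([ 0.0089051 , -0.04002086,  0.01780919]), 'opening': 1.0002060791475758} 171.3
```

View pics/scene0.png

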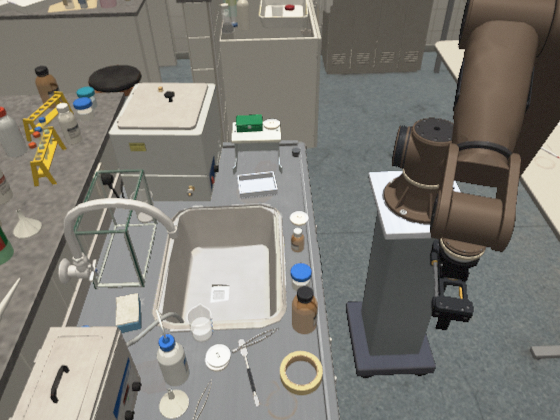

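View pics/top0.png

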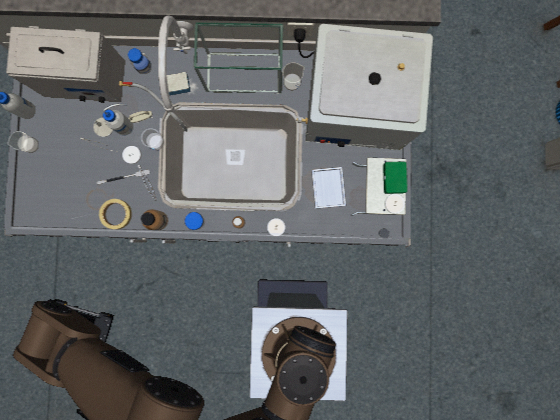

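The top view shows the tray at (328,188), the riser board at (386,186), the small bottle at (238,222), the jar at (193,221), the dish at (276,227) and the stopper at (384,233). The scene view agrees: tray (257,183), bottle (298,240).

```bash
cat > h.py <<'E'
import numpy as np,cv2
from cell import *
from scipy.spatial.transform import Rotation as R
def rot(r): return R.from_euler('xyz',r)
def ray(n,uv,z):
    m=camera_model(n);K=m["K"];uv=np.atleast_2d(np.array(uv,float))
    d=np.c_[(uv[:,0]-K[0,2])/K[0,0],-(uv[:,1]-K[1,2])/K[1,1],-np.ones(len(uv))]
    d=rot(m["rotation"]).apply(d);c=m["xyz"]
    return (c+d*((z-c[2])/d[:,2])[:,None])
def proj(n,P):
    m=camera_model(n);K=m["K"];p=rot(m["rotation"]).inv().apply(np.atleast_2d(P)-m["xyz"])
    return np.c_[K[0,2]-K[0,0]*p[:,0]/p[:,2],K[1,2]+K[1,1]*p[:,1]/p[:,2]]
E
python3 - <<'E'
from h import *
a=cv2.imread("pics/top0.png");b=cv2.imread("pics/scene0.png")
x=cv2.resize(a[140:245,215:415],(800,420),interpolation=cv2.INTER_CUBIC)
cv2.imwrite("pics/ct.png",x)
x=cv2.resize(b[105:270,215:325],(400,600),interpolation=cv2.INTER_CUBIC)
cv2.imwrite("pics/cs.png",x)
print(camera_model("top").keys())
for n,uv,z in(("top",(238,222),78),("top",(328,188),28),("scene",(298,232),78),("scene",(257,183),28),("top",(386,186),132)):print(n,ray(n,uv,z).round())
E
```

```text
dict_keys(['K', 'xyz', 'rotation'])
top [[428. 209.  78.]]
top [[552. -84.  28.]]
scene [[433. 219.  78.]]
scene [[557. -79.  28.]]
top [[ 552. -254.  132.]]
```

View pics/ct.png

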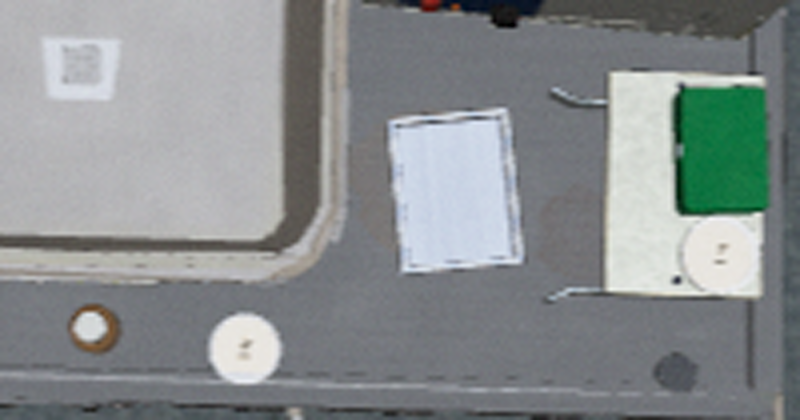

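View pics/cs.png

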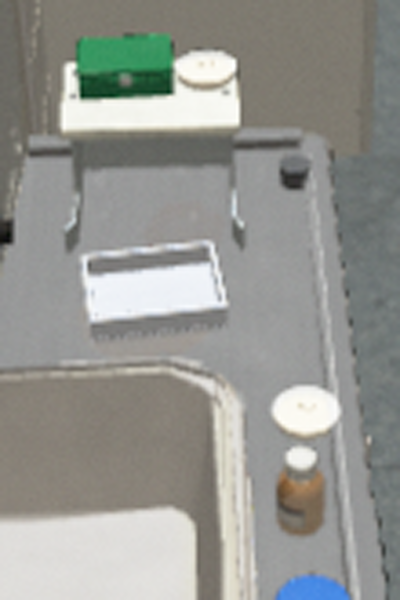

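The crops show the tray rim corners at crop (390,120), (508,108), (523,262) and (402,273), skewed about 5°. The board front edge runs from (608,71) to (604,294). The cap is at (92,326), and the guide strip tips are at (553,90) and (549,299).

```bash
cat >> h.py <<'E'
def blob(img,roi,thr=170):
    x0,y0,x1,y1=roi;m=(img[y0:y1,x0:x1].min(2)>thr).astype(np.uint8)
    c=max(cv2.findContours(m,cv2.RETR_EXTERNAL,cv2.CHAIN_APPROX_NONE)[0],key=cv2.contourArea)
    return c[:,0].astype(float)+[x0,y0]
def rect(n,c,z):
    P=ray(n,c,z)[:,:2].astype(np.float32);return cv2.minAreaRect(P)
E
python3 - <<'E'
from h import *
a=cv2.imread("pics/top0.png");b=cv2.imread("pics/scene0.png")
for thr in(140,170):
  c=blob(a,(310,160,348,212),thr);print("tray",rect("top",c,28))
  c=blob(b,(235,165,280,200),thr);print("tray s",rect("scene",c,28))
  c=blob(a,(228,212,248,232),thr);print("cap top",ray("top",c.mean(0),78),rect("top",c,78))
  c=blob(b,(288,225,305,240),thr);print("cap s",c.mean(0),ray("scene",c.mean(0),76))
  c=blob(a,(360,150,412,220),thr)
  e=np.array([[c[c[:,1]==v][:,0].min()-.5,v] for v in range(162,211)])
  P=ray("top",e,132)[:,:2]; k=np.polyfit(P[:,0],P[:,1],1);print("front y=",k,P[:,0].min(),P[:,0].max(),np.degrees(np.arctan(k[0])))
  print(rect("top",c,132), c[:,1].min(),c[:,1].max())
g=lambda p:np.array(p)/4+[215,140]-.375
print("corners",ray("top",g([[390,120],[508,108],[523,262],[402,273]]),28).round(1))
print("board",ray("top",g([[608,71],[604,294],[765,73],[762,297]]),132).round(1))
s=lambda p:np.array(p)*.275+[215,105]-.36
print("board s",ray("scene",s([[61,129],[240,131]]),125).round(1), "tips",ray("scene",s([[72,212],[237,208]]),30).round(1),ray("top",g([[553,90],[549,298]]),30).round(1))
E
```

```text
tray ((554.837158203125, -84.88935089111328), (131.1307373046875, 103.67413330078125), 6.818253517150879)
tray s ((558.487548828125, -88.78606414794922), (192.03298950195312, 157.22535705566406), 88.14736938476562)
cap top [[431.04737377 212.61448378  78.        ]] ((431.05145263671875, 212.60647583007812), (19.384294509887695, 25.851806640625), 1.6235439777374268)
cap s [295.63492063 230.68253968] [[439.24107546 210.73727676  76.        ]]
front y= [-3.58941039e-03 -1.89838209e+02] 474.7445689806105 625.591429442341 -0.20565718297218463
((553.3522338867188, -248.00460815429688), (134.36720275878906, 174.5880889892578), 89.64356231689453) 158.0 214.0
tray ((554.8256225585938, -84.91410827636719), (129.89796447753906, 102.30894470214844), 6.849709510803223)
tray s ((559.5175170898438, -87.41778564453125), (133.7792510986328, 106.70149230957031), 6.894598960876465)
cap top [[430.38206963 212.08171491  78.        ]] ((431.05145263671875, 212.6075439453125), (19.3842830657959, 19.429567337036133), 1.623551607131958)
cap s [297.05 230.2 ] [[434.9174899  208.91204985  76.        ]]
front y= [-1.01242942e-02 -1.88538520e+02] 474.8327512653043 625.6799593192039 -0.5800595093994969
((553.1729736328125, -254.24050903320312), (120.9057846069336, 174.07810974121094), 89.12122344970703) 158.0 213.0
corners [[ 612.6  -29.3   28. ]
 [ 625.6 -128.2   28. ]
 [ 496.2 -143.3   28. ]
 [ 484.1  -42.4   28. ]]
board [[ 640.2 -192.2  132. ]
 [ 465.  -192.   132. ]
 [ 642.1 -315.2  132. ]
 [ 466.2 -314.9  132. ]]
board s [[ 643.5 -205.6  125. ]
 [ 469.1 -192.3  125. ]] tips [[ 639.9 -197.6   30. ]
 [ 473.4 -195.4   30. ]] [[ 641.6 -165.4   30. ]
 [ 466.5 -165.3   30. ]]
```

```bash
cat >> h.py <<'E'
def rel(pos,rpy):
    s=state();r0=rot(s["tcp_rot"]);q=rot(rpy)
    return np.r_[r0.inv().apply(np.array(pos)-s["eef_pos"])/10,(r0.inv()*q).as_rotvec(degrees=True)].round(2)
E
python3 - <<'E'
from h import *
y=state()["tcp_rot"][2]
print(rel([432,211,330],[np.pi,0,y]),rel([432,211,213],[np.pi,0,y]))
E
```

```text
[-3.166e+01  3.689e+01  7.450e+00 -1.000e-02  6.000e-02 -0.000e+00] [-3.165e+01  3.689e+01  1.915e+01 -1.000e-02  6.000e-02 -0.000e+00]
```

Call:
arm_command(
  jaw=8.0,
  steps=[
    [-2, 2.3, 0, 0, 0, 0],
    [-4.6, 5.4, 0, 0, 0, 0],
    [-7.5, 8.7, 0.5, 0, 0, 0],
    [-10.4, 12.1, 1, 0, 0, 0],
    [-13.3, 15.5, 2, 0, 0, 0],
    [-16.2, 18.9, 3, 0, 0, 0],
    [-19.1, 22.3, 4, 0, 0, 0],
    [-22, 25.6, 5, 0, 0, 0],
    [-25, 29, 6, 0, 0, 0],
    [-28, 32.5, 7, 0, 0, 0],
    [-30.5, 35.5, 7.4, 0, 0, 0],
    [-31.65, 36.9, 7.4, 0, 0, 0],
  ],
)

```text
t: 1.1
eef_pos: [429.4, 213.8, 330.5]
tcp_rot: [-3.141, 0.0, 1.329]
ft_force: [1.9, -0.2, 0.8]
opening: 0.839
```

```bash
python3 - <<'E'
from h import *
s=state();print(s["t"],s["eef_pos"],s["tcp_rot"],s["opening"],rel([432,211,213],[np.pi,0,s["tcp_rot"][2]]))
b=read_camera("scene")[:,:,::-1]
cv2.imwrite("pics/s1.png",cv2.resize(b[150:290,230:390],(800,600) if 0 else (640,560),interpolation=cv2.INTER_CUBIC))
E
```

```text
1.1 [429.44278975 213.84384947 330.54783892] [-3.14074922e+00  4.17222832e-04  1.32907463e+00] 0.8394041928118003 [-0.21  0.33 11.75 -0.05  0.02 -0.  ]
```

View pics/s1.png

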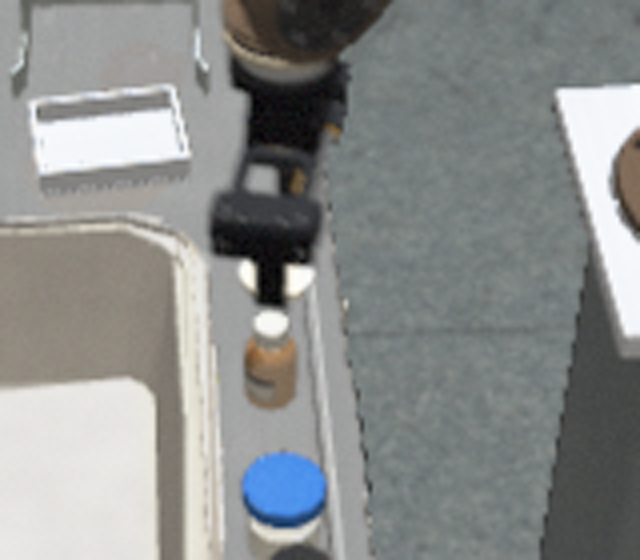

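The fingers hang centred over the bottle, with the finger at crop (271,290) and the cap at (270,323). The jar and dish are clear, so I'm descending.

Call:
arm_command(
  steps=[
    [0, 0, 0.5, 0, 0, 0],
    [0, 0, 2, 0, 0, 0],
    [0, 0, 4, 0, 0, 0],
    [0, 0, 6, 0, 0, 0],
    [0, 0, 8, 0, 0, 0],
    [0, 0, 10, 0, 0, 0],
    [0, 0, 11.2, 0, 0, 0],
    [0, 0, 11.7, 0, 0, 0],
    [0, 0, 11.7, 0, 0, 0],
    [0, 0, 11.7, 0, 0, 0],
  ],
)

```text
t: 1.98
eef_pos: [428.6, 216.2, 214.5]
tcp_rot: [-3.141, -0.0, 1.33]
ft_force: [0.2, -0.3, -0.7]
opening: 0.84
```

Call:
arm_command(
  jaw=3.0,
  steps=[
    [0, 0, 0, 0, 0, 0],
    [0, 0, 0, 0, 0, 0],
    [0, 0, 0, 0, 0, 0],
    [0, 0, 0, 0, 0, 0],
    [0, 0, 0, 0, 0, 0],
    [0, 0, 0, 0, 0, 0],
    [0, 0, 0, 0, 0, 0],
    [0, 0, 0, 0, 0, 0],
    [0, 0, 0, 0, 0, 0],
    [0, 0, 0, 0, 0, 0],
  ],
)

```text
t: 2.82
eef_pos: [428.8, 215.7, 214.4]
tcp_rot: [3.142, -0.0, 1.329]
ft_force: [-0.8, -2.2, 3.2]
opening: 0.421
```

Gripped: the opening of 0.421 is 40 mm. Next I lift and carry the bottle to the tray.

Call:
arm_command(
  steps=[
    [0, 0, -0.7, 0, 0, 0],
    [0, 0, -2.5, 0, 0, 0],
    [0, 0, -5, 0, 0, 0],
    [0, 0, -7.5, 0, 0, 0],
    [-1, 0.7, -9.5, 0, 0, 2],
    [-3.5, 2.6, -10, 0, 0, 7],
    [-6.5, 4.8, -10, 0, 0, 13],
    [-9.5, 7, -10, 0, 0, 19],
    [-12.5, 9.3, -10, 0, 0, 25],
    [-15, 11.1, -10, 0, 0, 31],
    [-17.5, 13, -10, 0, 0, 36],
    [-19.5, 14.5, -10, 0, 0, 40],
  ],
)

```text
t: 3.82
eef_pos: [523.4, -10.5, 314.7]
tcp_rot: [3.141, -0.0, 0.625]
ft_force: [-0.1, -0.2, -0.4]
opening: 0.42
```

```bash
python3 - <<'E'
from h import *
s=state();print(rel([555,-85,314.4],[np.pi,0,.113]),s["eef_pos"],s["tcp_rot"],s["opening"],s["joints"])
E
```

```text
[-1.800e+00  7.890e+00  3.000e-02  1.000e-02 -2.000e-02  2.935e+01] [523.41433694 -10.48356919 314.65835088] [ 3.14136459e+00 -2.74199365e-04  6.25277140e-01] 0.4204673629976956 [-1.46244540e-01  4.65753085e-01  1.90391038e+00  3.97172275e-05
  7.71573624e-01 -7.71550114e-01]
```

Call:
arm_command(
  steps=[
    [-0.3, 1.3, 0, 0, 0, 5],
    [-0.6, 2.7, 0, 0, 0, 10],
    [-1, 4.2, 0, 0, 0, 15],
    [-1.3, 5.6, 0, 0, 0, 20],
    [-1.5, 6.8, 0, 0, 0, 25],
    [-1.7, 7.6, 0, 0, 0, 28.5],
    [-1.8, 7.9, 0, 0, 0, 29.3],
    [-1.8, 7.9, 0, 0, 0, 29.3],
    [-1.8, 7.9, 0, 0, 0, 29.3],
  ],
)

```text
t: 4.57
eef_pos: [554.7, -82.5, 314.3]
tcp_rot: [-3.141, 0.0, 0.121]
ft_force: [0.0, 0.1, -0.6]
opening: 0.419
```

```bash
python3 - <<'E'
from h import *
s=state();print(rel([555,-85,219.5],[np.pi,0,.113]),s["eef_pos"],s["tcp_rot"],s["opening"],s["joints"])
b=read_camera("scene")[:,:,::-1]
cv2.imwrite("pics/s2.png",cv2.resize(b[105:270,200:360],(640,560),interpolation=cv2.INTER_CUBIC))
E
```

```text
[ 0.    0.25  9.48 -0.02  0.02  0.47] [554.69601807 -82.51993959 314.31957577] [-3.14130683e+00  2.79048470e-04  1.21284710e-01] 0.418809256561909 [-2.65489083e-01  5.10412786e-01  1.81382988e+00  2.18554950e-04
  8.17716249e-01 -3.86923250e-01]
```

View pics/s2.png

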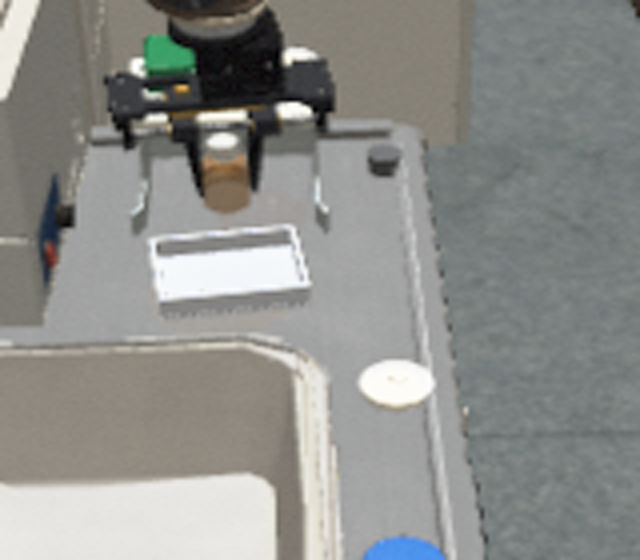

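The bottle hangs upright in the grip over the tray: bottle (226,180), tray centre (230,265). Now I lower it.

Call:
arm_command(
  steps=[
    [0, 0.1, 1, 0, 0, 0.3],
    [0, 0.2, 2.5, 0, 0, 0.3],
    [0, 0.2, 4.5, 0, 0, 0.3],
    [0, 0.2, 6.2, 0, 0, 0.3],
    [0, 0.2, 7.6, 0, 0, 0.3],
    [0, 0.2, 8.6, 0, 0, 0.3],
    [0, 0.2, 9.2, 0, 0, 0.3],
    [0, 0.2, 9.4, 0, 0, 0.3],
    [0, 0.2, 9.5, 0, 0, 0.3],
    [0, 0.2, 9.5, 0, 0, 0.3],
    [0, 0.2, 9.5, 0, 0, 0.3],
  ],
)

```text
t: 5.53
eef_pos: [555.3, -84.7, 219.9]
tcp_rot: [3.141, -0.001, 0.114]
ft_force: [-0.5, 0.3, -0.6]
opening: 0.412
```

```bash
python3 - <<'E'
from h import *
s=state();print(s["ft_force"])
b=read_camera("scene")[:,:,::-1]
cv2.imwrite("pics/s3.png",cv2.resize(b[125:225,210:310],(600,600),interpolation=cv2.INTER_CUBIC))
E
```

```text
[-0.53922033  0.3223663  -0.60993432]
```

View pics/s3.png

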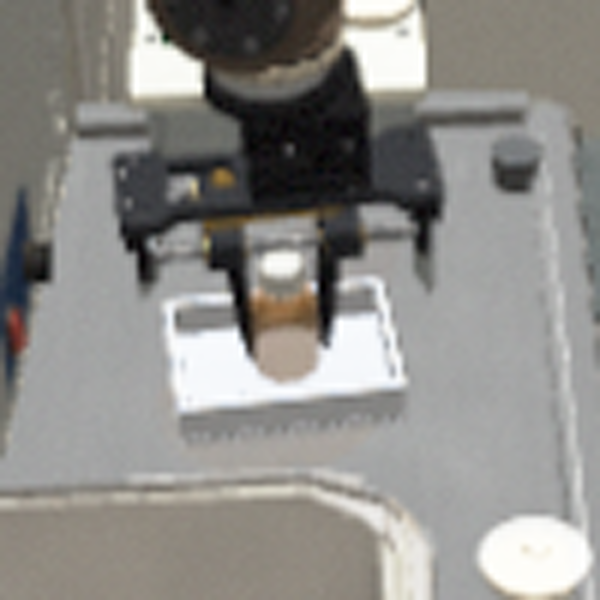

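The bottle is inside the tray, a little toward its near wall, base at about (290,365), and no contact force yet. I'll lower it to touch, release and lift.

Call:
arm_command(
  steps=[
    [0, 0, 0.05, 0, 0, 0],
    [0, 0, 0.1, 0, 0, 0],
    [0, 0, 0.15, 0, 0, 0],
    [0, 0, 0.15, 0, 0, 0],
    [0, 0, 0.15, 0, 0, 0],
  ],
)

```text
t: 6.0
eef_pos: [555.2, -84.7, 218.4]
tcp_rot: [3.141, -0.001, 0.114]
ft_force: [-2.0, 0.0, 6.0]
opening: 0.415
```

Call:
arm_command(
  jaw=6.2,
  steps=[
    [0, 0, 0, 0, 0, 0],
    [0, 0, 0, 0, 0, 0],
    [0, 0, 0, 0, 0, 0],
    [0, 0, 0, 0, 0, 0],
    [0, 0, 0, 0, 0, 0],
    [0, 0, 0, 0, 0, 0],
  ],
)

```text
t: 6.5
eef_pos: [555.2, -84.7, 217.7]
tcp_rot: [-3.142, -0.0, 0.114]
ft_force: [-0.3, 0.0, -0.6]
opening: 0.648
```

Call:
arm_command(
  steps=[
    [0, 0, -0.5, 0, 0, 0],
    [0, 0, -2, 0, 0, 0],
    [0, 0, -4, 0, 0, 0],
    [0, 0, -6, 0, 0, 0],
    [0, 0, -8, 0, 0, 0],
    [0, 0, -10.5, 0, 0, 0],
    [0, 0, -13, 0, 0, 0],
    [0, -2, -14, 0, 0, 0],
    [0, -5, -15, 0, 0, 0],
    [0, -8, -15, 0, 0, 0],
    [0, -11, -15, 0, 0, 0],
    [0, -13, -15, 0, 0, 0],
  ],
)

```text
t: 7.5
eef_pos: [539.7, 46.4, 368.4]
tcp_rot: [-3.141, -0.001, 0.115]
ft_force: [0.9, -0.1, 0.4]
opening: 0.653
```

```bash
python3 - <<'E'
from h import *
s=state();print(s)
b=read_camera("scene")[:,:,::-1];a=read_camera("top")[:,:,::-1]
cv2.imwrite("pics/t4.png",a)
cv2.imwrite("pics/s4.png",np.hstack([cv2.resize(b[115:215,220:310],(450,500),interpolation=cv2.INTER_CUBIC),cv2.resize(a[155:225,300:349],(350,500),interpolation=cv2.INTER_CUBIC)]))
L=np.radians(50)
for y in(-10,):
  d=np.array([0,-np.sin(L),-np.cos(L)])
  # tool x = world +x ; z=d ; y=z cross x
  M=np.c_[[1,0,0],np.cross(d,[1,0,0]),d];rp=R.from_matrix(M).as_euler('xyz')
  tip=np.array([554,y,150]);print(rp,tip-190*d,rel(tip-190*d,rp))
E
```

```text
{'t': 7.5, 'joints': array([-3.61580986e-02,  4.15393219e-01,  1.80654872e+00,  3.98410445e-04,
        9.19082610e-01, -1.51260338e-01]), 'qvel': array([ 0.42257303, -0.0056687 ,  0.01900044, -0.00357056, -0.01233575,
        0.41102774]), 'tau': array([ -3.03846717, -53.69265318, -22.43572354,   0.08376601,
         0.06120363,  -0.42359808]), 'eef_pos': array([539.66371706,  46.447297  , 368.44361017]), 'tcp_rot': array([-3.14136498e+00, -6.09331600e-04,  1.14860604e-01]), 'ft_force': array([ 0.94138285, -0.08120843,  0.44576496]), 'moment': array([-0.12039491,  0.0118407 ,  0.0446146 ]), 'opening': 0.6527770689214302}
[2.26892803 0.         0.        ] [554.         135.54844419 272.12964584] [  2.45  -8.65   9.62 -49.96  -2.95   6.27]
```

View pics/s4.png

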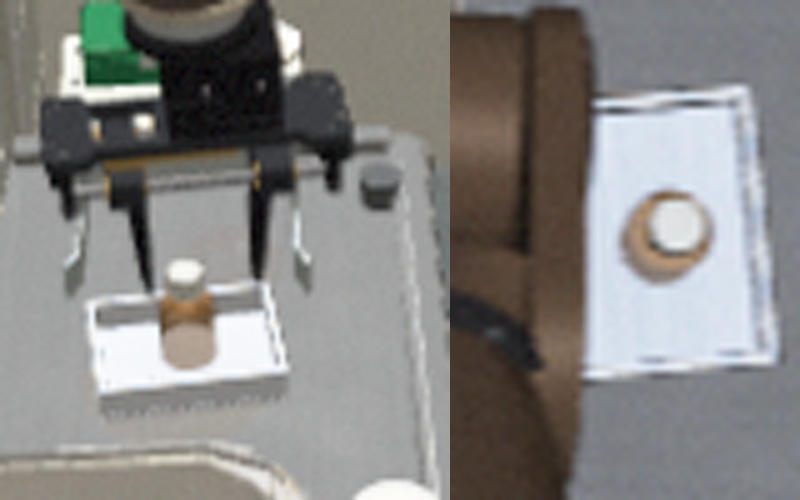

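The bottle stands freely in the tray, cap at left panel (185,275) and right panel (675,225), and nothing is disturbed. Next I tilt the tool at height.

Call:
arm_command(
  jaw=8.5,
  steps=[
    [0.1, -0.5, 0, -2, -0.1, 0.3],
    [0.3, -1.5, 1, -6, -0.4, 0.8],
    [0.6, -2.5, 2, -12, -0.7, 1.5],
    [1, -3.5, 3.2, -18, -1, 2.2],
    [1.3, -4.5, 4.4, -24, -1.4, 3],
    [1.6, -5.5, 5.6, -30, -1.8, 3.8],
    [1.9, -6.5, 6.8, -36, -2.1, 4.5],
    [2.2, -7.5, 8.2, -42, -2.5, 5.3],
    [2.4, -8.4, 9.2, -47, -2.8, 5.9],
    [2.4, -8.6, 9.6, -50, -3, 6.3],
    [2.4, -8.6, 9.6, -50, -3, 6.3],
    [2.4, -8.6, 9.6, -50, -3, 6.3],
  ],
)

```text
t: 8.6
eef_pos: [554.7, 132.2, 271.6]
tcp_rot: [2.269, 0.002, -0.004]
ft_force: [-0.3, 0.0, -0.0]
opening: 0.893
```

```bash
cat >> h.py <<'E'
def lean(tip,deg=50,yaw=0):
    L=np.radians(deg);Z=R.from_euler('z',yaw,degrees=True)
    d=np.array([0,-np.sin(L),-np.cos(L)]);M=Z*R.from_matrix(np.c_[[1,0,0],np.cross(d,[1,0,0]),d])
    return rel(np.array(tip)-190*Z.apply(d),M.as_euler('xyz'))
def tip():
    s=state();return s["eef_pos"]+190*rot(s["tcp_rot"]).apply([0,0,1])
E
python3 - <<'E'
from h import *
s=state();print(s["joints"],s["eef_pos"],s["tcp_rot"],tip(),lean([554,-8,13]),lean([554,-15,13]))
E
```

```text
[ 0.22530889  0.64385126  1.79646139 -0.9361654   1.18268818  0.82244532] [554.65510659 132.20736128 271.60525958] [ 2.26947792e+00  1.94954118e-03 -3.79719373e-03] [553.86443647 -13.27194956 149.39582886] [ -0.04 -10.79   8.37  -0.03   0.24  -0.05] [ -0.04 -10.34   8.91  -0.03   0.24  -0.05]
```

Call:
arm_command(
  steps=[
    [0, -0.3, 0.2, 0, 0, 0],
    [0, -1.3, 1, 0, 0, 0],
    [0, -2.7, 2.1, 0, 0, 0],
    [0, -4, 3.2, 0, 0, 0],
    [0, -5.4, 4.2, 0, 0, 0],
    [0, -6.7, 5.2, 0, 0, 0],
    [0, -8, 6.2, 0, 0, 0],
    [0, -9.2, 7.2, 0, 0, 0.1],
    [0, -10.1, 7.9, 0, 0.1, 0.1],
    [0, -10.6, 8.3, 0, 0.2, 0],
    [0, -10.7, 8.4, 0, 0.2, 0],
    [0, -10.7, 8.4, 0, 0.2, 0],
  ],
)

```text
t: 9.6
eef_pos: [554.4, 136.7, 135.7]
tcp_rot: [2.268, -0.001, -0.001]
ft_force: [0.5, -0.3, 0.7]
opening: 0.894
```

```bash
python3 - <<'E'
from h import *
s=state();print(s["t"],s["joints"],s["eef_pos"],s["tcp_rot"],tip(),s["ft_force"],lean([554,-45,13]),lean([554,-206,13]))
b=read_camera("scene")[:,:,::-1]
cv2.imwrite("pics/s5.png",cv2.resize(b[105:255,190:340],(600,600),interpolation=cv2.INTER_CUBIC))
E
```

```text
9.6 [ 0.23318975  0.86488648  1.82947573 -1.04006082  1.04463335  1.06401893] [554.35145864 136.72152872 135.65232986] [ 2.26805558e+00 -1.02529271e-03 -1.27637480e-03] [554.29063666  -8.9334533   13.64977861] [ 0.49023353 -0.30279919  0.71655387] [-0.03  2.28  2.81  0.05  0.02 -0.09] [-1.000e-02  1.262e+01  1.515e+01  5.000e-02  2.000e-02 -9.000e-02]
```

View pics/s5.png

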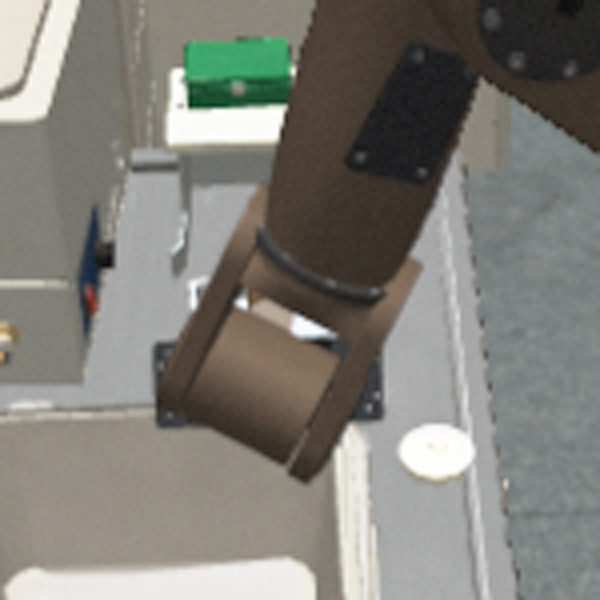

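The leaning gripper is low behind the tray, body at (270,385). The tray and bottle are ahead of it, partly hidden, and nothing touches. I start a gentle push.

Call:
arm_command(
  steps=[
    [0, 0.19, 0.23, 0, 0, 0],
    [0, 0.39, 0.46, 0, 0, 0],
    [0, 0.58, 0.69, 0, 0, 0],
    [0, 0.77, 0.92, 0, 0, 0],
    [0, 0.96, 1.15, 0, 0, 0],
    [0, 1.16, 1.38, 0, 0, 0],
    [0, 1.35, 1.61, 0, 0, 0],
    [0, 1.54, 1.84, 0, 0, 0],
    [0, 1.74, 2.07, 0, 0, 0],
    [0, 1.93, 2.3, 0, 0, 0],
    [0, 2.06, 2.45, 0, 0, 0],
    [0, 2.06, 2.45, 0, 0, 0],
  ],
)

```text
t: 10.65
eef_pos: [554.2, 104.5, 135.8]
tcp_rot: [2.268, -0.001, -0.002]
ft_force: [0.3, -0.2, -0.3]
opening: 0.893
```

```bash
python3 - <<'E'
from h import *
s=state();print(s["t"],s["joints"],tip(),s["ft_force"],lean([554,-206,13]))
a=read_camera("top")[:,:,::-1];cv2.imwrite("pics/t6.png",a);b=read_camera("scene")[:,:,::-1]
cv2.imwrite("pics/c6.png",np.hstack([cv2.resize(a[145:245,290:410],(480,400),interpolation=cv2.INTER_CUBIC),cv2.resize(b[105:230,200:300],(320,400),interpolation=cv2.INTER_CUBIC)]))
E
```

```text
10.65 [ 0.17886939  0.85845307  1.8560234  -1.09312743  1.01508749  1.07181806] [554.09886569 -41.20440533  13.85098122] [ 0.34772651 -0.18987974 -0.32715396] [ 1.000e-02  1.053e+01  1.269e+01  6.000e-02  3.000e-02 -1.100e-01]
```

View pics/c6.png

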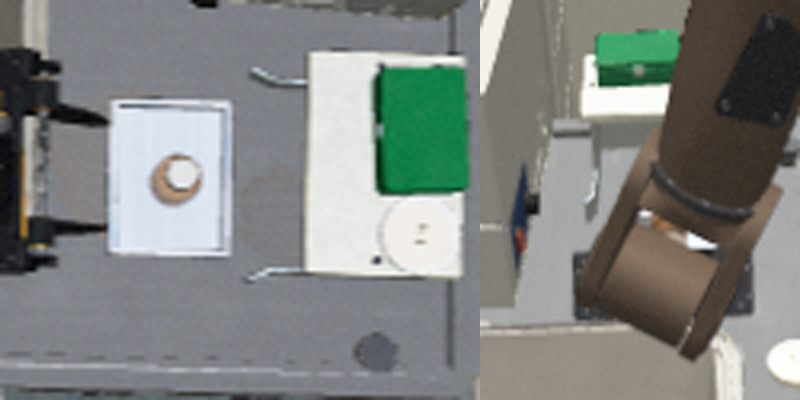

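The tray is now square to the bay with the bottle standing at (180,175) and both fingers on the near wall. Joint 4 is nearing its limit (-1.093 of -1.13), so I'll fit the arm's kinematics from the readings to choose a lean that stays in range.

```bash
cat > kin.py <<'E'
import numpy as np
from scipy.optimize import least_squares
from scipy.spatial.transform import Rotation as R
E=lambda s,a:R.from_euler(s,a)
def fk(q,p):
    r0,z0,L2,a3,L3,d6,a4,lat=p
    A=E('z',q[0]);B=A*E('y',q[1]);C=B*E('y',q[2]);D=C*E('z',q[3])*E('y',q[4]);F=D*E('z',q[5]+np.pi)
    P=A.apply([r0,lat,z0])+B.apply([0,0,L2])+C.apply([a3,0,L3])+D.apply([a4,0,d6])
    return P,F
S=[([1.22340298,.49148871,1.55938194,0,1.09170224,-.105625231],[149.62112278,606.798801,404.22892185]),
([-.14624454,.465753085,1.90391038,0,.771573624,-.771550114],[523.41433694,-10.48356919,314.65835088]),
([-.265489083,.510412786,1.81382988,.0002,.817716249,-.38692325],[554.69601807,-82.51993959,314.31957577]),
([-.0361580986,.415393219,1.80654872,.0004,.91908261,-.151260338],[539.66371706,46.447297,368.44361017]),
([.22530889,.64385126,1.79646139,-.9361654,1.18268818,.82244532],[554.65510659,132.20736128,271.60525958]),
([.23318975,.86488648,1.82947573,-1.04006082,1.04463335,1.06401893],[554.35145864,136.72152872,135.65232986]),
([.17886939,.85845307,1.8560234,-1.09312743,1.01508749,1.07181806],[554.2,104.5,135.8])]
fit=least_squares(lambda p:np.ravel([fk(q,p)[0]-x for q,x in S]),[100,350,400,0,400,100,0,65])
p=fit.x
def ik(pos,M,q0):
    f=lambda q:np.r_[(fk(q,p)[0]-pos)/100,(M.inv()*fk(q,p)[1]).as_rotvec()]
    s=least_squares(f,q0);return s.x,abs(s.fun).max()
def tool(L,psi):
    L=np.radians(L);d=np.array([0,-np.sin(L),-np.cos(L)]);return E('z',np.radians(psi))*R.from_matrix(np.c_[[1,0,0],np.cross(d,[1,0,0]),d])
E
python3 - <<'E'
from kin import *
print(p.round(1),abs(fit.fun).max()); q,x=S[-1];print(fk(q,p)[1].as_euler('xyz'))
for L in(35,40,45,50):
 for psi in(0,-8,-15):
  for tx in(554,575):
   o=[]
   qq=S[-1][0]
   for y in(-41,-80,-120,-160,-205):
    M=tool(L,psi);t=np.array([tx,y,13]);qq,e=ik(t-190*M.apply([0,0,1]),M,qq);o.append(round(qq[3],2))
   print(L,psi,tx,o,qq.round(2),round(e,4))
E
```

```text
[ -0.  196.7 586.8  43.1 411.   81.8  -0.   65.9] 0.013003838122685352
[ 2.26781191e+00 -1.09733529e-03 -1.57788717e-03]
35 0 554 [np.float64(-0.93), np.float64(-0.98), np.float64(-1.03), np.float64(-1.08), np.float64(-1.13)] [-0.21  0.76  1.91 -1.13  0.67  0.78] 0.0
35 0 575 [np.float64(-0.9), np.float64(-0.95), np.float64(-1.0), np.float64(-1.04), np.float64(-1.08)] [-0.2   0.78  1.86 -1.08  0.69  0.72] 0.0
35 -8 554 [np.float64(-0.82), np.float64(-0.87), np.float64(-0.91), np.float64(-0.96), np.float64(-1.0)] [-0.2   0.78  1.86 -1.    0.75  0.77] 0.0
35 -8 575 [np.float64(-0.8), np.float64(-0.84), np.float64(-0.88), np.float64(-0.92), np.float64(-0.96)] [-0.19  0.79  1.8  -0.96  0.77  0.73] 0.0
35 -15 554 [np.float64(-0.74), np.float64(-0.78), np.float64(-0.82), np.float64(-0.86), np.float64(-0.9)] [-0.2   0.79  1.81 -0.9   0.82  0.78] 0.0
35 -15 575 [np.float64(-0.72), np.float64(-0.76), np.float64(-0.8), np.float64(-0.83), np.float64(-0.87)] [-0.2   0.81  1.75 -0.87  0.85  0.75] 0.0
40 0 554 [np.float64(-0.99), np.float64(-1.05), np.float64(-1.11), np.float64(-1.17), np.float64(
[... 1861 characters left out ...]
(-1.14), np.float64(-1.2), np.float64(-1.26), np.float64(-1.33)] [-0.11  0.86  1.87 -1.33  0.9   1.03] 0.0
50 -8 554 [np.float64(-0.97), np.float64(-1.03), np.float64(-1.09), np.float64(-1.14), np.float64(-1.21)] [-0.11  0.86  1.85 -1.21  0.96  1.03] 0.0
50 -8 575 [np.float64(-0.96), np.float64(-1.01), np.float64(-1.07), np.float64(-1.12), np.float64(-1.18)] [-0.11  0.88  1.79 -1.18  0.98  0.99] 0.0
50 -15 554 [np.float64(-0.87), np.float64(-0.92), np.float64(-0.98), np.float64(-1.03), np.float64(-1.09)] [-0.12  0.88  1.78 -1.09  1.03  1.  ] 0.0
50 -15 575 [np.float64(-0.86), np.float64(-0.91), np.float64(-0.96), np.float64(-1.01), np.float64(-1.06)] [-0.11  0.89  1.72 -1.06  1.05  0.96] 0.0
```

```bash
cat >> kin.py <<'E'
def toolr(L,psi):
    d=tool(L,psi).apply([0,0,1]);x=np.array([1,0,-d[0]/d[2]]);x/=np.linalg.norm(x)
    return R.from_matrix(np.c_[x,np.cross(d,x),d])
E
python3 - <<'E'
from kin import *
from h import rel,state,tip
M=toolr(40,-9);d=M.apply([0,0,1]);print(M.as_matrix().round(3))
qq=S[-1][0]
for y in(-22,-80,-140,-204):
    qq,e=ik(np.array([554,y,15])-190*d,M,qq);print(y,qq.round(3),e)
t=np.array([554,-204,15])
for sx in(-90,90):
  for s in np.arange(78,191,8):
    b=t-s*d+M.apply([sx,37.5,0]);c=t-s*d+M.apply([sx,-37.5,0]);
    w=b if b[1]<c[1] else c
    if 85<w[2]<175:print(sx,s,w.round())
print(tip(),rel(np.array([554,-41,15])+[0,20,2]-190*d,M.as_euler('xyz')))
E
```

```text
[[ 0.991  0.083 -0.101]
 [ 0.    -0.773 -0.635]
 [-0.13   0.629 -0.766]]
-22 [ 0.143  0.814  1.798 -0.839  0.97   0.742] 2.1884716261411086e-14
-80 [ 0.046  0.805  1.829 -0.914  0.919  0.725] 3.8752432374167254e-10
-140 [-0.058  0.8    1.846 -0.99   0.871  0.701] 2.881597538362257e-10
-204 [-0.168  0.8    1.846 -1.063  0.827  0.665] 3.532676373652066e-10
-90 78 [ 476. -183.  110.]
-90 86 [ 477. -178.  116.]
-90 94 [ 477. -173.  122.]
-90 102 [ 478. -168.  128.]
-90 110 [ 479. -163.  135.]
-90 118 [ 480. -158.  141.]
-90 126 [ 481. -153.  147.]
-90 134 [ 481. -148.  153.]
-90 142 [ 482. -143.  159.]
-90 150 [ 483. -138.  165.]
-90 158 [ 484. -133.  171.]
90 78 [ 654. -183.   87.]
90 86 [ 655. -178.   93.]
90 94 [ 656. -173.   99.]
90 102 [ 657. -168.  105.]
90 110 [ 657. -163.  111.]
90 118 [ 658. -158.  117.]
90 126 [ 659. -153.  123.]
90 134 [ 660. -148.  130.]
90 142 [ 661. -143.  136.]
90 150 [ 661. -138.  142.]
90 158 [ 662. -133.  148.]
90 166 [ 663. -128.  154.]
90 174 [ 664. -123.  160.]
90 182 [ 665. -117.  166.]
90 190 [ 665. -112.  172.]
[554.06843333 -40.96607191  13.84679022] [ 1.9   2.38 -1.33 10.64 -5.3  -5.37]
```

Call:
arm_command(
  jaw=5.0,
  steps=[
    [0, -0.3, -0.4, 0, 0, 0],
    [0, -0.9, -1.1, 0, 0, 0],
    [0, -1.3, -1.5, 0, 0, 0],
    [0.3, -0.7, -1.5, 1.8, -0.9, -0.9],
    [0.6, 0, -1.5, 3.6, -1.8, -1.8],
    [0.95, 0.6, -1.4, 5.4, -2.7, -2.7],
    [1.3, 1.2, -1.4, 7.2, -3.6, -3.6],
    [1.6, 1.8, -1.35, 9, -4.5, -4.5],
    [1.9, 2.4, -1.3, 10.6, -5.3, -5.4],
    [1.9, 2.4, -1.3, 10.6, -5.3, -5.4],
    [1.9, 2.4, -1.3, 10.6, -5.3, -5.4],
    [1.9, 2.4, -1.3, 10.6, -5.3, -5.4],
  ],
)

```text
t: 11.75
eef_pos: [573.0, 100.0, 162.4]
tcp_rot: [2.452, 0.13, 0.001]
ft_force: [-0.3, -0.1, 0.3]
opening: 0.527
```

```bash
python3 - <<'E'
from kin import *
from h import *
s=state();print(s["t"],s["joints"].round(3),tip(),s["ft_force"],s["opening"])
M=toolr(40,-9);d=M.apply([0,0,1])
for y in(-110,-170,-204):print(y,rel(np.array([554,y,15])-190*d,M.as_euler('xyz')))
E
```

```text
11.75 [ 0.146  0.811  1.798 -0.838  0.974  0.741] [554.05128098 -20.88150093  16.99037822] [-0.29413173 -0.07256885  0.25610862] 0.5273615189878945
-110 [ 0.03  6.78  5.82  0.09 -0.05  0.04]
-170 [ 0.02 11.41  9.64  0.09 -0.05  0.04]
-204 [ 0.02 14.03 11.8   0.09 -0.05  0.04]
```

Call:
arm_command(
  steps=[
    [0, 0.3, 0.4, 0, 0, 0],
    [0, 0.72, 0.85, 0, 0, 0],
    [0, 1.11, 1.17, 0, 0, 0],
    [0, 1.42, 1.42, 0, 0, 0],
    [0, 1.73, 1.67, 0, 0, 0],
    [0, 2.12, 1.99, 0, 0, 0],
    [0, 2.58, 2.37, 0, 0, 0],
    [0, 3.04, 2.75, 0, 0, 0],
    [0, 3.5, 3.13, 0, 0, 0],
    [0, 3.97, 3.52, 0, 0, 0],
    [0, 4.3, 3.8, 0, 0, 0],
    [0, 4.5, 3.96, 0, 0, 0],
  ],
)

```text
t: 12.75
eef_pos: [573.0, 38.8, 160.7]
tcp_rot: [2.453, 0.131, 0.0]
ft_force: [-0.7, 1.9, -1.2]
opening: 0.525
```

```bash
python3 - <<'E'
from kin import *
from h import *
s=state();print(s["t"],s["joints"].round(3),tip(),s["ft_force"],s["opening"])
M=toolr(40,-9);d=M.apply([0,0,1])
for y in(-140,-170,-204):print(y,rel(np.array([554,y,15])-190*d,M.as_euler('xyz')))
a=read_camera("top")[:,:,::-1];cv2.imwrite("pics/t7.png",a)
cv2.imwrite("pics/c7.png",cv2.resize(a[145:245,290:410],(600,500),interpolation=cv2.INTER_CUBIC))
E
```

```text
12.75 [ 0.043  0.805  1.83  -0.917  0.917  0.725] [553.94268772 -81.90022929  15.17412639] [-0.74129497  1.87580539 -1.20223072] 0.5247722927651349
-140 [ 0.01  4.49  3.7   0.03 -0.01  0.01]
-170 [ 0.01  6.8   5.61  0.03 -0.01  0.01]
-204 [ 0.01  9.43  7.77  0.03 -0.01  0.01]
```

View pics/c7.png

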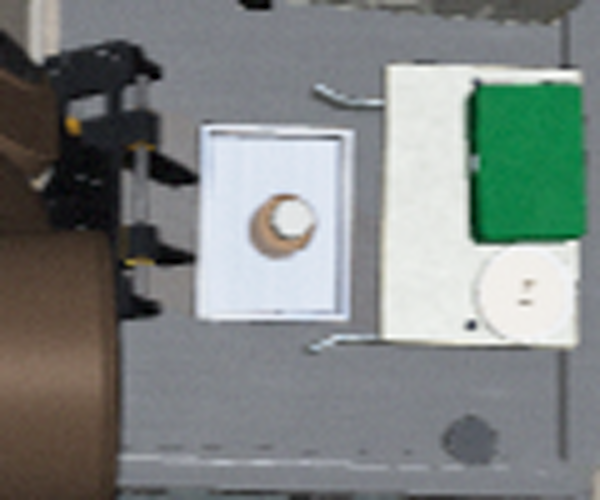

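The tray is straight and centred on the strips: rim rows 125–320, strips at about 103 and 340, bottle standing at (290,220). I continue the push.

Call:
arm_command(
  steps=[
    [0, 0.25, 0.2, 0, 0, 0],
    [0, 0.65, 0.53, 0, 0, 0],
    [0, 1.2, 0.98, 0, 0, 0],
    [0, 1.8, 1.48, 0, 0, 0],
    [0, 2.4, 1.97, 0, 0, 0],
    [0, 3, 2.47, 0, 0, 0],
    [0, 3.6, 2.96, 0, 0, 0],
    [0, 4.2, 3.46, 0, 0, 0],
    [0, 4.8, 3.95, 0, 0, 0],
    [0, 5.4, 4.45, 0, 0, 0],
    [0, 5.9, 4.86, 0, 0, 0],
    [0, 6.3, 5.19, 0, 0, 0],
  ],
)

```text
t: 13.8
eef_pos: [573.1, -43.0, 160.6]
tcp_rot: [2.453, 0.131, 0.0]
ft_force: [0.8, 1.3, 0.7]
opening: 0.526
```

```bash
python3 - <<'E'
from kin import *
from h import *
s=state();print(s["t"],s["joints"].round(3),tip(),s["ft_force"],s["opening"])
M=toolr(40,-9);d=M.apply([0,0,1])
for y in(-196,-204,-208):print(y,rel(np.array([554,y,15])-190*d,M.as_euler('xyz')))
E
```

```text
13.8 [-0.098  0.8    1.848 -1.018  0.854  0.689] [ 554.01970068 -163.65645576   15.09610661] [0.84208838 1.27432169 0.71907695] 0.5257115451644863
-196 [ 0.    2.5   2.06  0.03 -0.02  0.02]
-204 [ 0.    3.12  2.57  0.03 -0.02  0.02]
-208 [ 0.    3.43  2.82  0.03 -0.02  0.02]
```

Next, on to y ≈ -197, slowly.

Call:
arm_command(
  steps=[
    [0, 0.3, 0.25, 0, 0, 0],
    [0, 0.6, 0.5, 0, 0, 0],
    [0, 0.9, 0.74, 0, 0, 0],
    [0, 1.2, 0.99, 0, 0, 0],
    [0, 1.5, 1.24, 0, 0, 0],
    [0, 1.8, 1.48, 0, 0, 0],
    [0, 2.05, 1.69, 0, 0, 0],
    [0, 2.25, 1.85, 0, 0, 0],
    [0, 2.4, 1.98, 0, 0, 0],
    [0, 2.5, 2.06, 0, 0, 0],
    [0, 2.5, 2.06, 0, 0, 0],
  ],
)

```text
t: 14.72
eef_pos: [573.1, -74.7, 160.6]
tcp_rot: [2.453, 0.131, 0.001]
ft_force: [-0.2, -0.0, -0.3]
opening: 0.525
```

Call:
arm_command(
  steps=[
    [0, 0.08, 0.06, 0, 0, 0],
    [0, 0.15, 0.13, 0, 0, 0],
    [0, 0.23, 0.19, 0, 0, 0],
    [0, 0.31, 0.25, 0, 0, 0],
    [0, 0.31, 0.25, 0, 0, 0],
  ],
)

```text
t: 15.13
eef_pos: [573.1, -78.6, 160.6]
tcp_rot: [2.453, 0.13, 0.001]
ft_force: [-0.5, 0.7, 0.1]
opening: 0.526
```

```bash
python3 - <<'E'
from kin import *
from h import *
s=state();print(s["t"],s["joints"].round(3),tip(),s["ft_force"],s["opening"])
b=read_camera("scene")[:,:,::-1];a=read_camera("top")[:,:,::-1]
cv2.imwrite("pics/c8.png",np.hstack([cv2.resize(a[145:245,310:410],(400,400),interpolation=cv2.INTER_CUBIC),cv2.resize(b[105:205,200:300],(400,400),interpolation=cv2.INTER_CUBIC)]))
E
```

```text
15.1333 [-0.159  0.8    1.847 -1.059  0.83   0.668] [ 554.09269649 -199.3223201    15.09514765] [-0.5258276   0.70309359  0.0943412 ] 0.5258093878140772
```

View pics/c8.png

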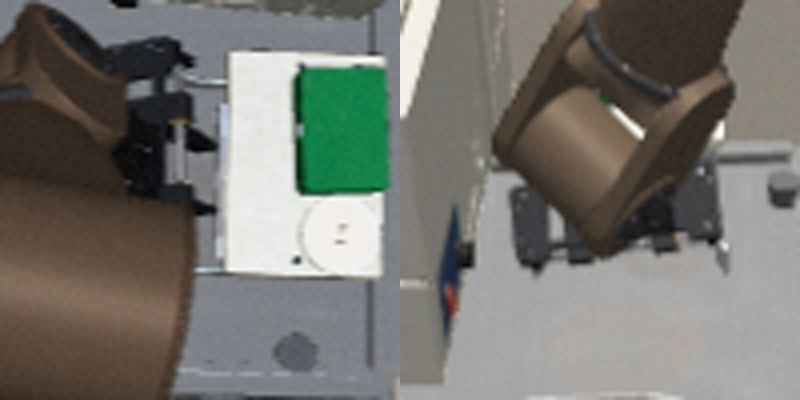

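That was the 12th and last picture. It shows the tray nearly all under the board, only its rear rim visible at about (222,130), with the gripper clear of the riser. The rest goes by force: no contact with the back yet.

Call:
arm_command(
  steps=[
    [0, 0.08, 0.06, 0, 0, 0],
    [0, 0.15, 0.13, 0, 0, 0],
    [0, 0.23, 0.19, 0, 0, 0],
    [0, 0.23, 0.19, 0, 0, 0],
    [0, 0.23, 0.19, 0, 0, 0],
  ],
)

```text
t: 15.65
eef_pos: [573.1, -81.5, 160.6]
tcp_rot: [2.453, 0.13, 0.001]
ft_force: [-1.1, 0.8, 0.9]
opening: 0.529
```

Call:
arm_command(
  steps=[
    [0, 0.05, 0.04, 0, 0, 0],
    [0, 0.1, 0.08, 0, 0, 0],
    [0, 0.15, 0.13, 0, 0, 0],
    [0, 0.15, 0.13, 0, 0, 0],
    [0, 0.15, 0.13, 0, 0, 0],
  ],
)

```text
t: 16.07
eef_pos: [573.4, -83.0, 160.6]
tcp_rot: [2.454, 0.129, 0.002]
ft_force: [1.2, 6.9, 0.4]
opening: 0.525
```

Force rises at tip y ≈ -203.7, just where the back panel is expected. I press a little more to seat it square.

Call:
arm_command(
  steps=[
    [0, 0.04, 0.03, 0, 0, 0],
    [0, 0.08, 0.06, 0, 0, 0],
    [0, 0.08, 0.06, 0, 0, 0],
    [0, 0.08, 0.06, 0, 0, 0],
  ],
)

```text
t: 16.4
eef_pos: [573.4, -83.5, 160.7]
tcp_rot: [2.455, 0.129, 0.002]
ft_force: [1.9, 11.6, 2.6]
opening: 0.523
```

Call:
arm_command(
  steps=[
    [0, 0.04, 0.03, 0, 0, 0],
    [0, 0.08, 0.06, 0, 0, 0],
    [0, 0.08, 0.06, 0, 0, 0],
    [0, 0.08, 0.06, 0, 0, 0],
  ],
)

```text
t: 16.73
eef_pos: [573.4, -83.9, 160.8]
tcp_rot: [2.456, 0.128, 0.003]
ft_force: [2.1, 18.6, 3.5]
opening: 0.523
```

Seated: 18.6 N against the push, with hardly any motion. I'm retreating straight back.

Call:
arm_command(
  steps=[
    [0, -0.2, -0.16, 0, 0, 0],
    [0, -0.6, -0.5, 0, 0, 0],
    [0, -1.4, -1.15, 0, 0, 0],
    [0, -2.5, -2, 0, 0, 0],
    [0, -4, -3.3, 0, 0, 0],
    [0, -6, -4.9, 0, 0, 0],
    [0, -8, -6.6, 0, 0, 0],
    [0, -10, -8.2, 0, 0, 0],
    [0, -11.5, -10.5, 0, 0, 0],
    [0, -12, -13.5, 0, 0, 0],
    [0, -12, -16.5, 0, 0, 0],
    [0, -12, -19, 0, 0, 0],
  ],
)

```text
t: 17.73
eef_pos: [581.7, 130.6, 231.5]
tcp_rot: [2.454, 0.131, 0.002]
ft_force: [0.3, 0.3, 0.7]
opening: 0.525
```

Call:
arm_command(
  steps=[
    [0, 0, -3, 0, 0, 0],
    [0, 0, -6, 0, 0, 0],
    [0, 0, -9, 0, 0, 0],
    [0, 0, -11, 0, 0, 0],
    [0, 0, -12, 0, 0, 0],
    [0, 0, -12, 0, 0, 0],
    [0, 0, -12, 0, 0, 0],
  ],
)

```text
t: 18.32
eef_pos: [593.7, 204.4, 321.7]
tcp_rot: [2.453, 0.131, 0.001]
ft_force: [0.3, -0.2, -0.9]
opening: 0.524
```

```bash
python3 - <<'E'
from h import *
s=state();print(s["t"],s["eef_pos"],s["ft_force"],s["joints"].round(2))
b=read_camera("scene")[:,:,::-1].copy();a=read_camera("top")[:,:,::-1].copy()
cv2.imwrite("pics/s9.png",b);cv2.imwrite("pics/t9.png",a)
# expected tray rear wall rim & corners at home, and bottle cap in scene
P=[[x,-211,z] for x in(489,553,618) for z in(28,0)]+[[553,-257,82],[553,-257,34],[640,-193,118],[466,-193,118]]
for q,u in zip(P,proj("scene",P)):print(q,u.round(1))
g=b.mean(2)
for r in range(136,172):print(r,' '.join(f"{int(v):3d}" for v in g[r,228:284:2]))
E
```

```text
18.3167 [593.65802664 204.40086158 321.73925199] [ 0.2868989  -0.21835079 -0.86477945] [ 0.3   0.64  1.58 -0.64  1.33  0.54]
[489, -211, 28] [275.5 159.9]
[489, -211, 0] [275.6 165.9]
[553, -211, 28] [258.1 160.4]
[553, -211, 0] [258.5 166.5]
[618, -211, 28] [240.5 161. ]
[618, -211, 0] [241.1 167.1]
[553, -257, 82] [257.5 141.2]
[553, -257, 34] [258.1 151.9]
[640, -193, 118] [232.4 143.7]
[466, -193, 118] [281.5 142.2]
136 106 101 100  94  86 114 243 249 249 248 248 248 247 248 236  77  84  87  88  81  57  54  53  53  64  76 103  99
137 105 102 100  98  91 155 247 249 248 248 249 248 248 248 247 136  85  91  87  80  68  49  57  99  98  96 105 103
138 109 104 100  99  92 130 248 250 249 249 250 249 248 248 248 230  87  88  88  82  73  53 104 119 115 107 105 102
139 110 105 103 101  94  96 231 248 248 249 250 250 247 247 247 244 111  91  87  81  71  82 123 124 115 110 106  98
140 110 105 104  99  96  95 157 212 214 212 215 211 206 205 202 198 122  96  87  83  77 109 120 122 121 112 102  68
141 114 106 106 101  97  93  93 130 139 141 135 134 136 134 134 128 124  96  89  84 100 114 117 
[... 2799 characters left out ...]
 164
166  81  84  89  94 100  86  87  91  91  91  91  59  44  59  66  58  42  44  44  63  66  66  64  91 159 152 183 165
167  77  81  88  91  86  74  91  92  90  92  73  41  64  65  50  45  44  45  57  65  67  64  65  93 161 151 132 150
168  75  81  82  87  67  85  91  93  89  90  52  66  66  55  40  38  44  48  61  67  66  65  67  96 160 153 102 144
169  74  79  83  73  67  88  93  92  91  72  57  64  57  39  40  39  43  61  66  65  67  63  66  92 162 151 103 144
170  71  79  81  62  85  94  91  91  89  51  74  52  39  31  92  34  46  65  65  64  67  65  69  78 165 156  98 144
171  67  74  67  76  90  91  91  92  63  67  60  39  31  32  78  32  42  67  63  65  63  64  89  68 165 163 106 141
```

The forearm hides the tray in the scene view, so I'll lift it clear and toward the base.

Call:
arm_command(
  steps=[
    [-1, 0.6, -1, 0, 0, 0],
    [-3, 2, -2.4, 0, 0, 0],
    [-5.5, 3.4, -4.2, 0, 0, 0],
    [-8, 5, -6, 0, 0, 0],
    [-10.5, 6.5, -8, 0, 0, 0],
    [-12.5, 7.6, -9.3, 0, 0, 0],
    [-14, 8.4, -10.3, 0, 0, 0],
    [-16, 10, -12.5, 0, 0, 0],
    [-18, 12, -15, 0, 0, 0],
    [-18, 12, -15, 0, 0, 0],
  ],
)

```text
t: 19.25
eef_pos: [437.9, 206.1, 542.2]
tcp_rot: [2.456, 0.124, 0.001]
ft_force: [0.1, 0.1, 0.6]
opening: 0.526
```

```bash
cat > chk.py <<'E'
from h import *
s=state();print(s["t"],s["eef_pos"],s["ft_force"])
b=read_camera("scene")[:,:,::-1].copy();a=read_camera("top")[:,:,::-1].copy()
cv2.imwrite("pics/s10.png",b);cv2.imwrite("pics/t10.png",a)
g=b.mean(2);hs=cv2.cvtColor(b,cv2.COLOR_BGR2HSV)
for r in range(138,172):print(r,' '.join(f"{int(v):3d}" for v in g[r,228:288:2]))
m=((hs[...,0]<20)&(hs[...,1]>70)&(hs[...,2]>60))[138:172,236:282]
print("brown",m.sum(), [(i+138,np.where(r)[0].min()+236,np.where(r)[0].max()+236) for i,r in enumerate(m) if r.any()])
E
python3 chk.py
```

```text
19.25 [437.86330318 206.07277074 542.1688638 ] [0.10782772 0.0869038  0.62423463]
138 108 119 243 243 242 243 242 243 243 244 245 244 242 243 243 245 244 244 245 246 247 245 245 246 246 246 234 122 121 121
139 110 118 245 242 242 243 242 243 242 243 245 245 241 241 240 241 238 237 235 232 233 224 222 216 214 213 189 122 121 121
140 108 113 229 220 218 210 207 195 196 197 203 199 193 189 189 185 183 183 180 172 171 159 156 147 142 140 132 140 141 141
141 104 118 166 159 152 145 139 130 129 129 127 122 127 126 125 121 120 125 126 129 128 129 125 123 125 119 131 152 154 152
142 137 139 129 127 128 127 127 120 118 119 117 115 115 113 116 113 109 114 112 109 108 111 109 108 108 109 146 153 153 153
143 152 149 135 121 106 112 111 107 105 107 105 102 103 104 114 114 115 106  96  95  97  97  98  97  97  94 119 121 120 113
144 154 153 148 118  90 100 100 100 102 100  99 100  96 112 115 114 122 122 152 153 155 159 200 180  98  91  80  81  82  74
145 120 117 111 101  89  98 102 192 230 223 221 217 207 150 127 113 128 136 172 160 156 156 177 211  98  88  69  74  77  84
146  79  80  71  85  89  9
[... 2803 characters left out ...]
52 144  95 130 153 154
169 151 152 138  94 113 152 153 152 152 154 154 155 154 152 149 147 149 153 151 152 147 149 149 148 151 144  92 132 155 155
170 154 152 143  96 112 155 153 152 152 154 152 152 156 152 147 150 149 150 149 150 150 149 150 149 153 145  90 133 155 154
171 151 152 142  95 117 152 154 153 153 156 154 155 154 156 150 150 150 149 151 148 148 149 152 148 153 151  99 134 154 155
brown 57 [(144, np.int64(262), np.int64(262)), (145, np.int64(254), np.int64(262)), (146, np.int64(254), np.int64(263)), (147, np.int64(254), np.int64(263)), (148, np.int64(254), np.int64(263)), (149, np.int64(254), np.int64(263)), (150, np.int64(254), np.int64(262)), (151, np.int64(254), np.int64(262))]
```

```bash
python3 - <<'E'
from h import *
b=cv2.imread("pics/s10.png");a=cv2.imread("pics/t10.png");a0=cv2.imread("pics/top0.png");b0=cv2.imread("pics/scene0.png")
g=b.mean(2)
e=[]
for u in range(244,274):
    c=g[158:165,u];k=[i for i in range(6) if c[i]>170>=c[i+1]]
    if k:e.append([u,158+k[-1]+(c[k[-1]]-170)/(c[k[-1]]-c[k[-1]+1])])
P=ray("scene",e,28);k=np.polyfit(P[:,0],P[:,1],1);print("rear rim y at x=553",np.polyval(k,553),"yaw",np.degrees(np.arctan(k[0])),"resid",np.std(P[:,1]-np.polyval(k,P[:,0])))
print("rim ends x",ray("scene",[[241,161],[275,160.5]],28)[:,0])
f=[]
for u in range(231,278):
    c=g[136:144,u];k=[i for i in range(7) if c[i]>190>=c[i+1]]
    if k:f.append([u,136+k[-1]+(c[k[-1]]-190)/(c[k[-1]]-c[k[-1]+1])])
Q=ray("scene",f,132);k=np.polyfit(Q[:,0],Q[:,1],1);print("board front",np.polyval(k,553),np.degrees(np.arctan(k[0])))
for n,r in(("dish",(262,215,290,240)),("stopper",(374,224,394,242)),("jar",(180,208,206,234)),("bigb",(140,208,166,232))):
    x0,y0,x1,y1=r;d=cv2.absdiff(a[y0:y1,x0:x1],a0[y0:y1,x0:x1]).mean()
    s,_=cv2.phaseCorrelate(a0[y0:y1,x0:x1].mean(2),a[y0:y1,x0:x1].mean(2));print(n,round(d,1),np.round(s,2))
E
```

```text
rear rim y at x=553 -209.24866313053926 yaw 0.5689221768677623 resid 0.5575947633763219
rim ends x [616.31392926 490.77475284]
board front -191.40646309629858 -0.7427778757278302
dish 24.5 [0.51 0.75]
stopper 11.1 [-0.12  0.12]
jar 63.0 [7.99 8.45]
bigb 12.2 [ 0.53 -0.63]
```

```bash
python3 - <<'E'
from h import *
for n,z,r in(("scene",0,(288,208,311,226)),("scene",0,(288,262,314,280)),("scene",0,(288,285,320,335))):
    x0,y0,x1,y1=r;b0=cv2.imread("pics/scene0.png")[y0:y1,x0:x1].astype(int)
    print(r,[round(abs(cv2.imread(f"pics/{k}.png")[y0:y1,x0:x1]-b0).mean(),1) for k in("s9","s10")])
for r in((262,215,290,240),(180,208,206,234)):
    x0,y0,x1,y1=r;b0=cv2.imread("pics/top0.png")[y0:y1,x0:x1].astype(int)
    print(r,[round(abs(cv2.imread(f"pics/{k}.png")[y0:y1,x0:x1]-b0).mean(),1) for k in("t4","t6","t7","t9")])
job_done()
E
```

```text
(288, 208, 311, 226) [np.float64(10.0), np.float64(1.4)]
(288, 262, 314, 280) [np.float64(10.8), np.float64(1.7)]
(288, 285, 320, 335) [np.float64(9.7), np.float64(1.9)]
(262, 215, 290, 240) [np.float64(100.3), np.float64(82.8), np.float64(70.9), np.float64(16.4)]
(180, 208, 206, 234) [np.float64(8.3), np.float64(49.9), np.float64(50.8), np.float64(45.3)]
the job is handed in; nothing more can be done
```

I stood the small bottle in the tray, pushed the loaded tray to the back of the bay, pulled the arm clear and handed the job in at about 19 s. I changed the tool's lean partway through the push because joint 4 was close to its limit.

**Tray position:** The push ended at about 19 N against the back panel, with the fingertips where I expected them for the tray at home. In the final scene picture the tray's rear rim measures about 17.8 mm behind the board's front edge, against a target of 18 mm. Its ends are at x ≈ 491 and 616 mm, so it is centred.

**Squareness:** The rim reads +0.6° and the board edge -0.7° in the final scene picture. I put this down to pixel noise, but it means squareness is only confirmed to about 1°.

**Bottle:** It appears upright in the tray, with vertical edges in the final scene picture. I had used up the picture viewings by then, so this was checked from pixel values.

**Other things:** The dish, jar and big bottle look unchanged in the final scene picture, and the stopper unchanged in the top view. The top-view comparison disagreed for the jar and dish. I believe the arm was blocking the view there, as their spots in the final scene picture match the first.

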